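# Load the packed gas filter cartridge

## Task

Two white gas filter cartridges that look the same stand on the bench: one is packed, the other is an empty shell less than half as heavy. Lift to feel which is the heavy one, and lower it gently, without letting it drop, into the free cup of the gas filter holder until it stands upright on the cup's floor. Leave the empty one standing upright on the bench.

Things in the scene. Friction and masses are not known exactly. Their poses are not given: they have to be found in the camera images.
- cartridge_a_centre (a point): one of two look-alike sealed gas filter cartridges standing on the bench: white cylinder, dark steel bands and lid at the ends, paper band round the middle, 44 mm diameter, 110 mm tall. One is packed (630 to 820 g), the other an empty shell (240 g); which is which varies and is felt only by lifting. This point: its centre, half-way up (55 mm above its underside); z is its long axis, up.
- cartridge_b_centre (a point): the other of two look-alike sealed gas filter cartridges standing on the bench: white cylinder, dark steel bands and lid at the ends, paper band round the middle, 44 mm diameter, 110 mm tall. One is packed (630 to 820 g), the other an empty shell (240 g); which is which varies and is felt only by lifting. This point: its centre, half-way up (55 mm above its underside); z is its long axis, up.
- cup_floor (a point): centre of the floor of the holder's free cup, 8 mm above the bench. Open round steel cup, 64 mm inside, 74 mm outside diameter; rim 22 mm above its floor (30 mm above the bench). z is up. The holder's two other stations, taken by slimmer black filters 100 mm tall, lie 95 and 185 mm from this point along its -y axis.
- holder: the gas filter holder: an aluminium base plate 110 x 275 x 8 mm on the bench, fixed, with a row of three stations along its y axis, the free cup at the +y end. Origin on the bench surface under the centre of the free cup, x and y as for the cup's point.

How it is judged:
At the end, for the whole second after the job is handed in: The packed cartridge (over 4.5 N resting on the holder) stands still in the free cup: within 15 mm of its axis, within 10 degrees of upright, underside within 6 mm of the cup floor. The empty one stands still on the bench, within 10 degrees of upright, 60 mm or more from the cup's axis (((horizontal distance between cartridge_a_centre and cup_floor below 0.015 m and z of cartridge_a_centre in the frame of cup_floor below 0.061 m and angle between each of cartridge_a_centre, cartridge_b_centre's own z axis and vertical below 0.17 rad and contact force between cartridge_a and holder above 4.5 N and linear speed of each of cartridge_a, cartridge_b below 0.02 m/s and height (world z) of cartridge_b_centre below 0.061 m and horizontal distance between cartridge_b_centre and cup_floor above 0.06 m) or (horizontal distance between cartridge_b_centre and cup_floor below 0.015 m and z of cartridge_b_centre in the frame of cup_floor below 0.061 m and angle between each of cartridge_b_centre, cartridge_a_centre's own z axis and vertical below 0.17 rad and contact force between cartridge_b and holder above 4.5 N and linear speed of each of cartridge_b, cartridge_a below 0.02 m/s and height (world z) of cartridge_a_centre below 0.061 m and horizontal distance between cartridge_a_centre and cup_floor above 0.06 m))); the robot touches nothing.
It fails at once if a cartridge is dropped into the cup (faster than 0.6 m/s there) ((horizontal distance between cartridge_a_centre and cup_floor below 0.03 m and height (world z) of cartridge_a_centre below 0.13 m and linear speed of cartridge_a above 0.6 m/s) or (horizontal distance between cartridge_b_centre and cup_floor below 0.03 m and height (world z) of cartridge_b_centre below 0.13 m and linear speed of cartridge_b above 0.6 m/s)).
It also fails if it takes over 64 s, if anything falls off the work surface, if the arm or the gripper's body presses on something with over 40 N, if the wrist force passes 120 N, or if a joint passes its speed limit or range.

## Robot

A 7-joint arm with a two-finger parallel gripper is mounted at the origin on the work surface. World frame = base frame: x ahead of the robot, y to its left, z up, the work surface at z = 0. Lengths are in m, angles in rad, forces in N, time in s.
With the tool pointing down it reaches from about 0.375 to 0.925 m from the base axis. Payload 3.1 kg.
Tool frame: the origin (TCP) lies between the finger pads; the fingertips stand 25 mm ahead of it and the grasp point (between the pads) lies 6 mm ahead of it; z points along the fingers, y is the line along which they close (so a half turn about z gives the same grasp; the last joint's range is limited). The gripper opens to 85 mm and grips with 20 to 120 N. Pads are 22 mm wide; open, the fingers measure 114 mm over their backs; the gripper's body (76 mm by 85 mm) begins 54 mm behind the grasp point. The pads swing forward as they close: fully open they stand 13 mm farther back than shut.
Start: joints at [1.153, 0.383, 0.044, 1.598, -0.018, 1.161, -0.05], TCP at [0.204, -0.617, 0.256] pointing down, gripper open.
Joint ranges: [-2.61, 2.61], [-0.41, 2.15], [-1.48, 1.57], [0, 2.5], [-1.57, 4.71], [0.05, 1.97], [-2.85, 2.85]. Speed limits (rad/s): [2.79, 2.79, 3.14, 3.14, 3.14, 3.14, 3.14].

## Interface

Orientations are given as a unit quaternion [w, x, y, z].
In Python, from station import r, optics gives the robot as it stands. The module is installed in compiled form; this text tells all that it offers.
- The arm moves only by the shell command python3 -m inch 'ROWS' [FORCE]. ROWS is text: rows parted by semicolons, each of 7 numbers parted by spaces: the shift along the tool's x, y, z in cm, then the turn, a rotation vector about the tool's x, y, z in degrees, then the closure, from 0 (fully open) to 1 (shut). In form: x y z rx ry rz hand; .... A call has exactly 8 rows; each row shifts and turns the commanded pose from where the row before left it, along the tool's axes as they then stand; what a row does not reach is not made up. A row lasts 1/12 s, in which the tool goes at most 41.7 mm and 7.16 degrees, less where a joint would pass 70% of its speed; a pose out of reach is approached as far as the arm can. A call is refused whole if a number of a shift passes 4.17 or a number of a turn 7.16, either way. A call with a gripper value outside its range is refused whole. The fingers move at their own pace and stop on an object; FORCE is the grip in N (left out, the last holds). Time passes only in rows, so rows that do not move let the fingers close, or fill a call up. It gives the time, the measured TCP pose, the force, the opening and the grip force at its end, in the units of the state.
- r.get_state(): the state, without advancing time (a new reading comes with each control period).
- optics.capture(name): name is "side" or "top" or "wrist"; returns a dict with "img" (480x640x3 uint8, blue, green, red), "fx", "fy", "cx", "cy" (pixels), "distortion" ([k1, k2, p1, p2, k3] as OpenCV has them; the pictures are not rectified), "rvec" (rotation vector, rad) and "tvec" (3), from world to camera coordinates, as OpenCV has them; the wrist camera has in their place "hand_eye" (4x4, takes a point from camera to tool coordinates, whose origin is the TCP and whose axes are the flange's). Camera axes: x right, y down, z forward; pixel columns grow to the right and rows downward; lengths in m; the calibration is good to about 2 mm. A picture is of the moment at which its call begins: read the wrist's pose just before it. There is no depth.
- r.hand_in(): hands the job in; it is judged then, once.
The state is a dict: "t": time; "qpos": joint angles; "qvel": joint speeds; "tau": joint torques, N m; "tool_pos": TCP position; "tcp_rot": TCP orientation; "ft_force": force on the tool from outside, world axes, zero at the start; "torque": the same for the moment, N m; "grip_width": finger opening in m; "grasp_force": force on a finger pad.
Only numpy, scipy, OpenCV 4.12 (cv2) and the standard library are available. Lean on these libraries where they do the work, as an engineer would, in place of code of your own. Each camera call takes 0.05 s, during which the arm holds its last target. There are 200 camera calls.

## Working session

There is one attempt and no reset: what is moved stays moved. The work goes in short steps, Python scripts to look and compute and a shell command to move; the robot and the scene stay as the last step left them, time stands still between calls to the robot, and variables do not carry over. Pictures are saved under pics/ and viewed, at most 10 in all, crops included, and the job is handed in when it is done.

```bash
mkdir -p pics; cat > h.py <<'E'
import numpy as np, cv2
from station import r, optics
from scipy.spatial.transform import Rotation as R
def ray(c,u,v,z):
    K=np.array([[c["fx"],0,c["cx"]],[0,c["fy"],c["cy"]],[0,0,1.]])
    p=cv2.undistortPoints(np.array([[[u,v]]],float),K,np.array(c["distortion"],float))[0,0]
    Rm=cv2.Rodrigues(np.array(c["rvec"],float))[0];t=np.array(c["tvec"],float).ravel()
    o=-Rm.T@t;d=Rm.T@np.array([p[0],p[1],1]);return o+d*(z-o[2])/d[2]
def st():
    s=r.get_state();print(s["t"],np.round(s["tool_pos"],4),np.round(s["tcp_rot"],4),np.round(s["ft_force"],2),s["grip_width"],s["grasp_force"]);return s
E
python3 - <<'E'
from h import *
s=st();print(R.from_quat(s["tcp_rot"],scalar_first=True).as_matrix().round(3))
for n in("top","side"):
    c=optics.capture(n);cv2.imwrite(f"pics/{n}0.png",c["img"]);Rm=cv2.Rodrigues(np.array(c["rvec"],float))[0];print(n,-Rm.T@np.array(c["tvec"]).ravel())
E
```

```text
0.0 [ 0.2041 -0.6162  0.2549] [-1.300e-03  9.872e-01  1.593e-01 -3.000e-04] [0.32 0.53 0.77] 0.08542708455639035 0.0
[[ 0.949  0.314 -0.001]
 [ 0.314 -0.949  0.002]
 [-0.    -0.003 -1.   ]]
top [0.41355923 0.08956065 0.771347  ]
side [0.21857608 0.68827711 0.57833567]
```

View pics/top0.png

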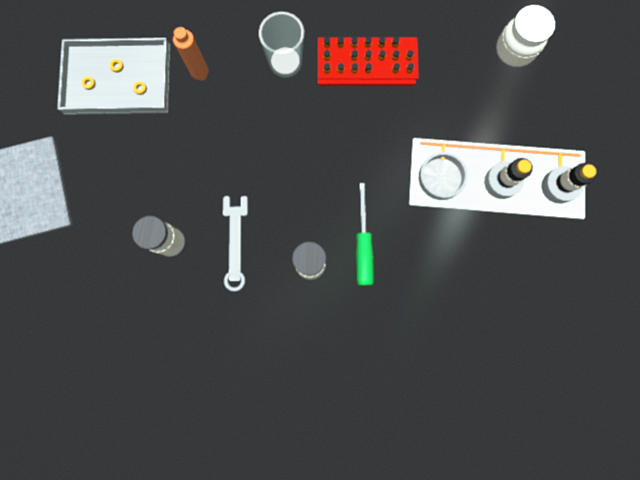

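View pics/side0.png

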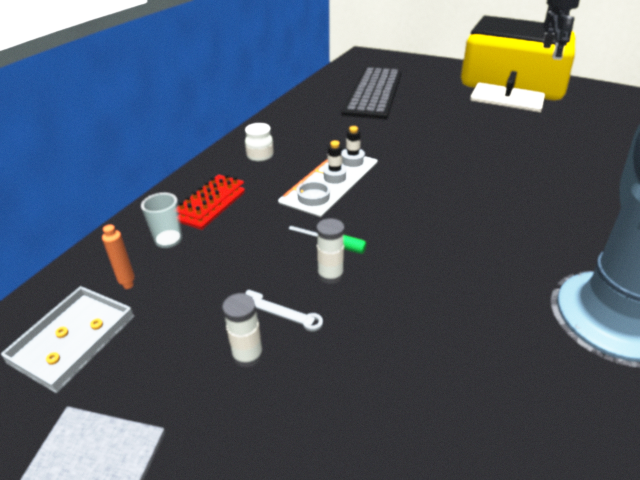

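Top view: cartridge lids centred at about (150,234) and (309,258). The cup rim is at (442,176), with the two other stations at about (505,178) and (565,184). I'll enlarge a crop and locate these points.

```bash
python3 - <<'E'
from h import *
c=optics.capture("top");im=c["img"]
a=cv2.resize(im[205:285,120:200],None,fx=5,fy=5,interpolation=2);b=cv2.resize(im[225:305,270:350],None,fx=5,fy=5,interpolation=2)
d=cv2.resize(im[130:225,400:590],None,fx=4,fy=4,interpolation=2)[:380,:760]
cv2.imwrite("pics/ab.png",np.hstack([a,b]));
cv2.imwrite("pics/cup.png",d)
for n,u,v,z in(("A",150,234,.11),("B",309,258,.11),("cup",442,176,.03),("s2",505,182,.02),("s3",563,186,.02)): print(n,ray(c,u,v,z).round(4))
for u,v in((412,139),(585,149),(583,218),(410,206)):print(ray(c,u,v,.008).round(4))
E
```

```text
A [0.5187 0.3181 0.11  ]
B [0.4822 0.1029 0.11  ]
cup [ 0.6142 -0.103   0.03  ]
s2 [ 0.6054 -0.2032  0.02  ]
s3 [ 0.5973 -0.2926  0.02  ]
[ 0.6825 -0.0639  0.008 ]
[ 0.6602 -0.3393  0.008 ]
[ 0.5482 -0.3249  0.008 ]
[ 0.5723 -0.0556  0.008 ]
```

View pics/ab.png

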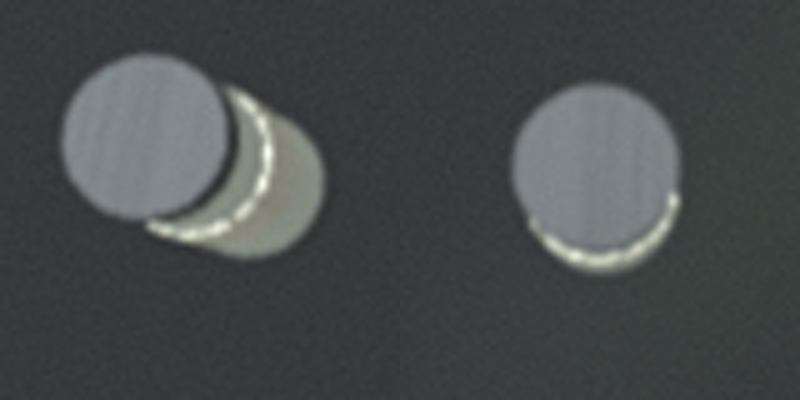

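View pics/cup.png

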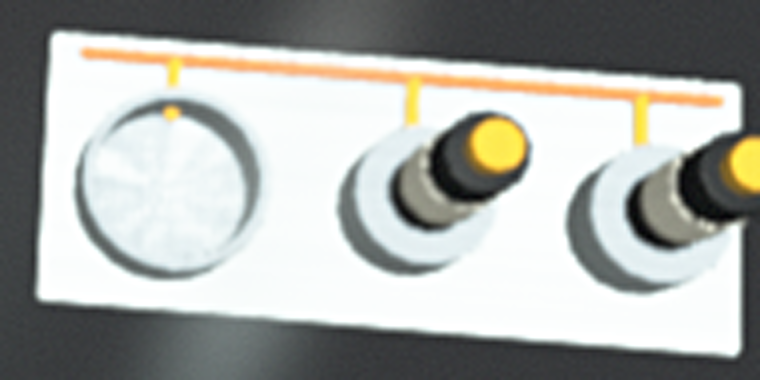

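The crop puts lid A at (148.8,231.8) and lid B at (308.8,257.8). The cup centre is roughly (442,177), and I'll refine it from near. Next I'll work out an arc to a point above B, with the tool's y axis along the holder's x axis.

```bash
cat >> h.py <<'E'
def plan(p,yaw,N):
    # constant row: tool y axis to world angle yaw (deg), TCP to p in N rows
    s=r.get_state();M=R.from_quat(s["tcp_rot"],scalar_first=True)
    y=M.as_matrix()[:,1];cur=np.degrees(np.arctan2(y[1],y[0]));d=(yaw-cur+180)%360-180
    G=R.from_euler('zx',[yaw+90,180],degrees=True)  # ideal: tool z down, y at yaw
    assert G.as_matrix()[:,2][2]<-.99 
    if np.dot(G.as_matrix()[:2,1],[np.cos(np.radians(yaw)),np.sin(np.radians(yaw))])<.99: raise SystemExit("yaw")
    rv=(M.inv()*G).as_rotvec()/N
    A=sum((M*R.from_rotvec(rv*k)).as_matrix() for k in range(N))
    x=np.linalg.solve(A,np.array(p)-s["tool_pos"])*100
    print("t",round(s["t"],2),"pos",np.round(s["tool_pos"],4),"yaw",round(cur,1),"row:",x.round(3),np.degrees(rv).round(3),"x",N)
E
python3 - <<'E'
from h import *
c=optics.capture("top")
print(ray(c,148.8,231.8,.11),ray(c,308.8,257.8,.11))
b=ray(c,308.8,257.8,.11);plan([b[0],b[1],.235],-5,24)
E
```

```text
[0.52176771 0.31983292 0.11      ] [0.48247007 0.10315194 0.11      ]yaw
```

```bash
sed -i "s/'zx'/'ZX'/" h.py
python3 - <<'E'
from h import *
plan([.4825,.103,.235],-5,24)
E
```

```text
t 0.2 pos [ 0.2042 -0.6165  0.2554] yaw -71.7 row: [ 3.226 -1.084  0.086] [-4.000e-03 -2.000e-03 -2.778e+00] x 24
```

```bash
python3 -m inch '3.23 -1.08 0.09 0 0 -2.78 0;3.23 -1.08 0.09 0 0 -2.78 0;3.23 -1.08 0.09 0 0 -2.78 0;3.23 -1.08 0.09 0 0 -2.78 0;3.23 -1.08 0.09 0 0 -2.78 0;3.23 -1.08 0.09 0 0 -2.78 0;3.23 -1.08 0.09 0 0 -2.78 0;3.23 -1.08 0.09 0 0 -2.78 0' 40
python3 -m inch '3.23 -1.08 0.09 0 0 -2.78 0;3.23 -1.08 0.09 0 0 -2.78 0;3.23 -1.08 0.09 0 0 -2.78 0;3.23 -1.08 0.09 0 0 -2.78 0;3.23 -1.08 0.09 0 0 -2.78 0;3.23 -1.08 0.09 0 0 -2.78 0;3.23 -1.08 0.09 0 0 -2.78 0;3.23 -1.08 0.09 0 0 -2.78 0'
python3 -c "from h import *;plan([.4825,.103,.235],-5,8)"
```

```text
t: 0.87
tool_pos: [0.3916, -0.419, 0.2489]
tcp_rot: [0.0, 0.938, 0.348, 0.0]
ft_force: [0.1, -0.5, 0.5]
grip_width: 0.0854
grasp_force: 0.0
t: 1.53
tool_pos: [0.4889, -0.1664, 0.2418]
tcp_rot: [0.0, 0.853, 0.522, 0.0]
ft_force: [-0.2, -0.0, -0.2]
grip_width: 0.0853
grasp_force: 0.0
t 1.53 pos [ 0.4889 -0.1664  0.2418] yaw -27.1 row: [ 3.209 -1.091  0.086] [ 2.000e-03 -0.000e+00 -2.757e+00] x 8
```

```bash
python3 -m inch '3.21 -1.09 0.09 0 0 -2.76 0;3.21 -1.09 0.09 0 0 -2.76 0;3.21 -1.09 0.09 0 0 -2.76 0;3.21 -1.09 0.09 0 0 -2.76 0;3.21 -1.09 0.09 0 0 -2.76 0;3.21 -1.09 0.09 0 0 -2.76 0;3.21 -1.09 0.09 0 0 -2.76 0;3.21 -1.09 0.09 0 0 -2.76 0'
python3 - <<'E'
from h import *
plan([.4825,.103,.083],-5,8)
c=optics.capture("wrist");cv2.imwrite("pics/w1.png",c["img"]);print(np.round(c["hand_eye"],3))
E
```

```text
t: 2.2
tool_pos: [0.4826, 0.103, 0.2347]
tcp_rot: [0.0, 0.737, 0.676, 0.0]
ft_force: [0.5, -0.4, 0.3]
grip_width: 0.0856
grasp_force: 0.0
t 2.2 pos [0.4826 0.103  0.2347] yaw -5.0 row: [ 0.    -0.002  1.897] [ 0.003 -0.001  0.001] x 8
[[-0.    -0.958 -0.286  0.073]
 [ 1.     0.    -0.001 -0.001]
 [ 0.001 -0.286  0.958 -0.116]
 [ 0.     0.     0.     1.   ]]
```

View pics/w1.png

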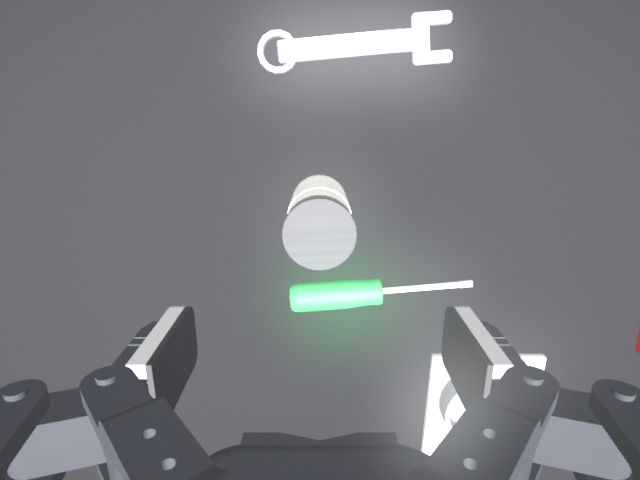

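The wrist view has the lid at (320,234), centred between the fingers. I'll confirm its position numerically.

```bash
cat >> h.py <<'E'
def wray(c,u,v,z,s):
    T=np.array(c["hand_eye"]);M=R.from_quat(s["tcp_rot"],scalar_first=True).as_matrix()
    K=np.array([[c["fx"],0,c["cx"]],[0,c["fy"],c["cy"]],[0,0,1.]])
    p=cv2.undistortPoints(np.array([[[u,v]]],float),K,np.array(c["distortion"],float))[0,0]
    o=M@T[:3,3]+s["tool_pos"];d=M@T[:3,:3]@np.array([p[0],p[1],1]);return o+d*(z-o[2])/d[2]
E
python3 - <<'E'
from h import *
s=r.get_state();c=optics.capture("wrist");b=wray(c,320,234,.11,s);print(b)
plan([b[0],b[1],.076],-5,8)
E
```

```text
[0.48007071 0.11458717 0.11      ]
t 2.3 pos [0.4809 0.1091 0.235 ] yaw -4.4 row: [ 0.064 -0.016  1.988] [-0.003 -0.025  0.075] x 8
```

```bash
python3 -m inch '0 0 0 0 0 0 0;0 0 0 0 0 0 0;0 0 0 0 0 0 0;0 0 0 0 0 0 0;0 0 0 0 0 0 0;0 0 0 0 0 0 0;0 0 0 0 0 0 0;0 0 0 0 0 0 0' | head -2
python3 - <<'E'
from h import *
s=r.get_state();c=optics.capture("wrist")
g=cv2.medianBlur(cv2.cvtColor(c["img"],6),5)
h=cv2.HoughCircles(g[120:330,200:440],cv2.HOUGH_GRADIENT_ALT,1,30,param1=100,param2=.7,minRadius=30,maxRadius=45);print(h)
u,v=h[0,0,:2]+[200,120]
b=wray(c,u,v,.11,s);print(b)
plan([b[0],b[1],.076],-5,8)
cv2.imwrite("pics/w2.png",c["img"][120:330,200:440])
E
```

```text
t: 2.97
tool_pos: [0.4829, 0.1011, 0.2347]
[[[119.       109.        37.085827]]]
[0.4825651  0.10608207 0.11      ]
t 3.02 pos [0.4829 0.1013 0.2347] yaw -5.1 row: [ 0.06  -0.01   1.984] [ 0.    -0.    -0.017] x 8
```

View pics/w2.png

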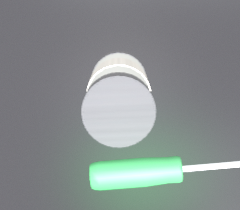

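The lid shows at (319,229) and comes out at (0.4826, 0.106), within 3 mm of the top view. Now I'll descend and grasp, then lift.

```bash
python3 -m inch '0.05 -0.01 1.98 0 0 0 0;0.05 -0.01 1.98 0 0 0 0;0.05 -0.01 1.98 0 0 0 0;0.05 -0.01 1.98 0 0 0 0;0.05 -0.01 1.98 0 0 0 0;0.05 -0.01 1.98 0 0 0 0;0.05 -0.01 1.98 0 0 0 0;0 0 1.98 0 0 0 0' 
python3 -m inch '0 0 0 0 0 0 0;0 0 0 0 0 0 0;0 0 0 0 0 0 1;0 0 0 0 0 0 1;0 0 0 0 0 0 1;0 0 0 0 0 0 1;0 0 0 0 0 0 1;0 0 0 0 0 0 1' 60
python3 -m inch '0 0 0 0 0 0 1;0 0 0 0 0 0 1;0 0 0 0 0 0 1;0 0 0 0 0 0 1;0 0 0 0 0 0 1;0 0 0 0 0 0 1;0 0 0 0 0 0 1;0 0 0 0 0 0 1'
```

```text
t: 3.68
tool_pos: [0.4827, 0.1051, 0.0755]
tcp_rot: [0.0, 0.738, 0.675, 0.0]
ft_force: [1.0, -0.1, 0.4]
grip_width: 0.0855
grasp_force: 0.0
t: 4.35
tool_pos: [0.4833, 0.1053, 0.0779]
tcp_rot: [0.001, 0.738, 0.675, 0.001]
ft_force: [-2.2, -0.3, 6.8]
grip_width: 0.0433
grasp_force: 58.0
t: 5.02
tool_pos: [0.4833, 0.1053, 0.0779]
tcp_rot: [0.001, 0.738, 0.675, 0.001]
ft_force: [-2.5, -0.9, 6.6]
grip_width: 0.0435
grasp_force: 58.0
```

```bash
python3 -m inch '0 0 -1 0 0 0 1;0 0 -1.8 0 0 0 1;0 0 -1.8 0 0 0 1;0 0 -1.8 0 0 0 1;0 0 -1.8 0 0 0 1;0 0 -1.8 0 0 0 1;0 0 -1 0 0 0 1;0 0 0 0 0 0 1' 
python3 -m inch '0 0 0 0 0 0 1;0 0 0 0 0 0 1;0 0 0 0 0 0 1;0 0 0 0 0 0 1;0 0 0 0 0 0 1;0 0 0 0 0 0 1;0 0 0 0 0 0 1;0 0 0 0 0 0 1'
python3 -c "from h import *
st();plan([.614,-.104,.215],-5,16)"
```

```text
t: 5.68
tool_pos: [0.4842, 0.1055, 0.1891]
tcp_rot: [0.002, 0.738, 0.675, 0.002]
ft_force: [0.2, -0.3, -1.8]
grip_width: 0.0436
grasp_force: 58.7
t: 6.35
tool_pos: [0.4824, 0.105, 0.1861]
tcp_rot: [-0.0, 0.738, 0.675, -0.0]
ft_force: [0.3, -1.0, -2.3]
grip_width: 0.0434
grasp_force: 58.7
6.35 [0.4824 0.105  0.1861] [-2.000e-04  7.379e-01  6.749e-01 -1.000e-04] [ 0.26 -0.98 -2.29] 0.043362855680000374 58.7358670681715
t 6.35 pos [0.4824 0.105  0.1861] yaw -5.1 row: [-1.229  0.934 -0.181] [-0.001 -0.    -0.007] x 16
```

The force reads 2.3 N, so B is the empty one. I'll set it back down gently.

```bash
python3 -m inch '0 0 1 0 0 0 1;0 0 1.9 0 0 0 1;0 0 1.9 0 0 0 1;0 0 1.9 0 0 0 1;0 0 1.9 0 0 0 1;0 0 1.2 0 0 0 1;0 0 0.5 0 0 0 1;0 0 0.3 0 0 0 1'
python3 -m inch '0 0 0.1 0 0 0 1;0 0 0.1 0 0 0 1;0 0 0 0 0 0 1;0 0 0 0 0 0 1;0 0 0 0 0 0 0.4;0 0 0 0 0 0 0.4;0 0 0 0 0 0 0;0 0 0 0 0 0 0'
python3 -m inch '0 0 0 0 0 0 0;0 0 0 0 0 0 0;0 0 0 0 0 0 0;0 0 -1 0 0 0 0;0 0 -2 0 0 0 0;0 0 -3 0 0 0 0;0 0 -4 0 0 0 0;0 0 -4 0 0 0 0'
python3 -m inch '0 0 -2 0 0 0 0;0 0 0 0 0 0 0;0 0 0 0 0 0 0;0 0 0 0 0 0 0;0 0 0 0 0 0 0;0 0 0 0 0 0 0;0 0 0 0 0 0 0;0 0 0 0 0 0 0'
python3 - <<'E'
from h import *
a=[.5218,.3198]
plan([*a,.235],-5,8)
c=optics.capture("top");cv2.imwrite("pics/top1.png",c["img"][130:330,60:640])
E
```

```text
t: 7.02
tool_pos: [0.4818, 0.1049, 0.0792]
tcp_rot: [-0.001, 0.738, 0.675, -0.001]
ft_force: [-0.3, 1.2, -1.5]
grip_width: 0.0432
grasp_force: 58.8
t: 7.68
tool_pos: [0.483, 0.1051, 0.0788]
tcp_rot: [0.0, 0.738, 0.675, 0.001]
ft_force: [0.5, -0.4, 0.0]
grip_width: 0.0736
grasp_force: 0.0
t: 8.35
tool_pos: [0.4813, 0.105, 0.2195]
tcp_rot: [-0.001, 0.738, 0.675, -0.001]
ft_force: [1.2, -0.6, 0.4]
grip_width: 0.0855
grasp_force: 0.0
t: 9.02
tool_pos: [0.4818, 0.1049, 0.2373]
tcp_rot: [-0.001, 0.738, 0.675, -0.001]
ft_force: [0.3, -0.6, -0.5]
grip_width: 0.0852
grasp_force: 0.0
t 9.02 pos [0.4818 0.1049 0.2373] yaw -5.1 row: [2.719 0.261 0.028] [-0.016  0.001 -0.013] x 8
```

View pics/top1.png

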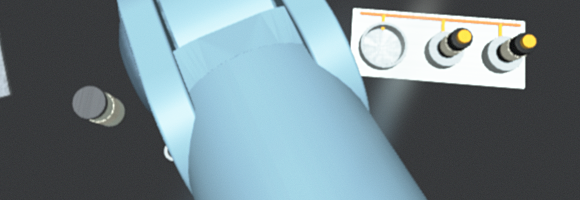

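The arm hides B in this top crop. A still stands at about (90,102) in the crop. Moving above A.

```bash
python3 -m inch '2.72 0.26 0 0 0 0 0;2.72 0.26 0 0 0 0 0;2.72 0.26 0 0 0 0 0;2.72 0.26 0 0 0 0 0;2.72 0.26 0 0 0 0 0;2.72 0.26 0 0 0 0 0;2.72 0.26 0 0 0 0 0;2.72 0.26 0 0 0 0 0'
python3 -m inch '0 0 0 0 0 0 0;0 0 0 0 0 0 0;0 0 0 0 0 0 0;0 0 0 0 0 0 0;0 0 0 0 0 0 0;0 0 0 0 0 0 0;0 0 0 0 0 0 0;0 0 0 0 0 0 0' | head -2
python3 - <<'E'
from h import *
s=r.get_state();c=optics.capture("wrist")
g=cv2.medianBlur(cv2.cvtColor(c["img"],6),5)
h=cv2.HoughCircles(g[120:330,200:440],cv2.HOUGH_GRADIENT_ALT,1,30,param1=100,param2=.7,minRadius=30,maxRadius=45);print(h)
u,v=h[0,0,:2]+[200,120]
b=wray(c,u,v,.11,s);print(b)
plan([(b[0]+.5218)/2,(b[1]+.3198)/2,.0775],-5,8)
t=optics.capture("top");cv2.imwrite("pics/top2.png",t["img"]);
g=cv2.medianBlur(cv2.cvtColor(t["img"],6),3)
h=cv2.HoughCircles(g[220:300,270:350],cv2.HOUGH_GRADIENT_ALT,1,30,param1=60,param2=.6,minRadius=12,maxRadius=22)
print(h); 
if h is not None: print(ray(t,*(h[0,0,:2]+[270,220]),.11))
E
```

```text
t: 9.73
tool_pos: [0.5227, 0.3209, 0.2377]
tcp_rot: [-0.0, 0.738, 0.675, -0.0]
ft_force: [0.7, 0.5, 0.5]
grip_width: 0.0856
grasp_force: 0.0
t: 10.4
tool_pos: [0.5228, 0.3192, 0.2384]
[[[119.       109.        36.455032]]]
[0.52236275 0.32304878 0.11      ]
t 10.45 pos [0.5227 0.3194 0.2384] yaw -5.2 row: [ 0.025 -0.01   2.012] [ 0.002  0.001 -0.019] x 8
[[[39.       38.       17.660234]]]
[0.48219513 0.10288664 0.11      ]
```

B stands upright at its old place. A is confirmed at (0.522, 0.3215). Descend, grip at 80 N and lift.

```bash
python3 -m inch '0.02 -0.01 2.01 0 0 0 0;0.02 -0.01 2.01 0 0 0 0;0.02 -0.01 2.01 0 0 0 0;0.02 -0.01 2.01 0 0 0 0;0.02 -0.01 2.01 0 0 0 0;0.02 -0.01 2.01 0 0 0 0;0.02 -0.01 2.01 0 0 0 0;0.02 0 2.01 0 0 0 0' | head -2
python3 -m inch '0 0 0 0 0 0 0;0 0 0 0 0 0 0;0 0 0 0 0 0 1;0 0 0 0 0 0 1;0 0 0 0 0 0 1;0 0 0 0 0 0 1;0 0 0 0 0 0 1;0 0 0 0 0 0 1' 80
python3 -m inch '0 0 0 0 0 0 1;0 0 0 0 0 0 1;0 0 0 0 0 0 1;0 0 0 0 0 0 1;0 0 0 0 0 0 1;0 0 0 0 0 0 1;0 0 0 0 0 0 1;0 0 0 0 0 0 1'
python3 -m inch '0 0 -1 0 0 0 1;0 0 -2 0 0 0 1;0 0 -2 0 0 0 1;0 0 -2 0 0 0 1;0 0 -2 0 0 0 1;0 0 -2 0 0 0 1;0 0 -2 0 0 0 1;0 0 -1 0 0 0 1' 
python3 -m inch '0 0 0 0 0 0 1;0 0 0 0 0 0 1;0 0 0 0 0 0 1;0 0 0 0 0 0 1;0 0 0 0 0 0 1;0 0 0 0 0 0 1;0 0 0 0 0 0 1;0 0 0 0 0 0 1'
```

```text
t: 11.17
tool_pos: [0.5222, 0.3216, 0.0767]
t: 11.83
tool_pos: [0.5229, 0.3224, 0.0795]
tcp_rot: [0.0, 0.738, 0.675, 0.001]
ft_force: [-1.8, -0.6, 5.6]
grip_width: 0.0428
grasp_force: 80.6
t: 12.5
tool_pos: [0.5229, 0.3223, 0.0795]
tcp_rot: [0.0, 0.738, 0.675, 0.001]
ft_force: [-1.7, -0.7, 6.0]
grip_width: 0.0431
grasp_force: 80.6
t: 13.17
tool_pos: [0.5218, 0.3211, 0.2187]
tcp_rot: [0.0, 0.738, 0.675, 0.0]
ft_force: [1.5, 0.5, -7.1]
grip_width: 0.0426
grasp_force: 82.0
t: 13.83
tool_pos: [0.5219, 0.3216, 0.2172]
tcp_rot: [-0.0, 0.738, 0.675, -0.0]
ft_force: [0.6, 0.3, -6.4]
grip_width: 0.0431
grasp_force: 81.9
```

The force reads 6.4 N, so A is the packed one. Now I'll refine the cup centre by overlaying its projected circles on the top image.

```bash
python3 - <<'E'
from h import *
c=optics.capture("top");im=cv2.imread("pics/top0.png")
K=np.array([[c["fx"],0,c["cx"]],[0,c["fy"],c["cy"]],[0,0,1.]]);D=np.array(c["distortion"],float)
th=np.linspace(0,2*np.pi,181)
def ov(x,y):
    k=7;o=np.array([405,135]);g=cv2.resize(im[135:220,405:480],None,fx=k,fy=k,interpolation=2)
    for rad,z,col in((.037,.03,(0,0,255)),(.032,.03,(0,200,0)),(.032,.008,(255,0,0)),(.037,.008,(255,0,255))):
        P=np.c_[x+rad*np.cos(th),y+rad*np.sin(th),0*th+z]
        q=cv2.projectPoints(P,np.array(c["rvec"],float),np.array(c["tvec"],float),K,D)[0][:,0]
        cv2.polylines(g,[np.round((q-o+.5)*k-.5).astype(int)],True,col,1)
    return g[:595,:]
a=ov(.614,-.104);cv2.imwrite("pics/ov.png",a)
E
```

```text
(no output)
```

View pics/ov.png

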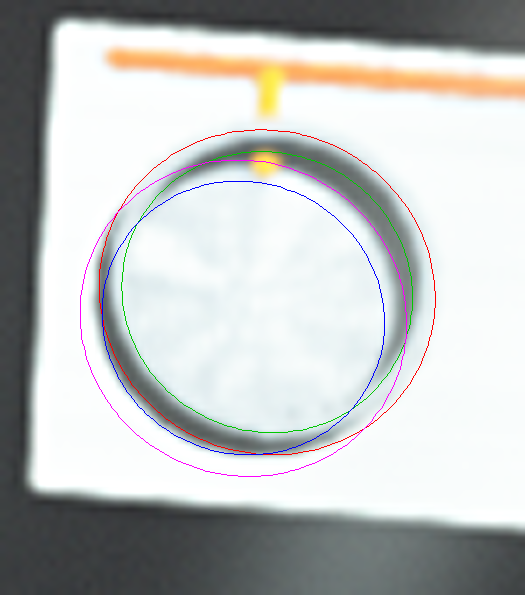

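Against the overlay the real cup sits about 1.7 px right and 2.6 px up. That puts the cup at about (0.618, −0.1065), within a few mm of the plate's centreline estimate.

```bash
python3 -c "from h import *
plan([.619,-.1045,.217],-5,16)"
```

```text
t 13.88 pos [0.522  0.3216 0.2173] yaw -5.1 row: [-2.599e+00  8.390e-01  2.000e-03] [-0.001  0.    -0.007] x 16
```

```bash
python3 -m inch '-1 0.32 0 0 0 0 1;-2 0.65 0 0 0 0 1;-3 0.97 0 0 0 0 1;-3.2 1.03 0 0 0 0 1;-3.2 1.03 0 0 0 0 1;-3.2 1.03 0 0 0 0 1;-3.2 1.03 0 0 0 0 1;-3.2 1.03 0 0 0 0 1' | head -2
python3 -m inch '-3.2 1.03 0 0 0 0 1;-3.2 1.03 0 0 0 0 1;-3.2 1.03 0 0 0 0 1;-3.2 1.03 0 0 0 0 1;-3.2 1.03 0 0 0 0 1;-2 0.65 0 0 0 0 1;-1 0.32 0 0 0 0 1;-0.6 0.2 0 0 0 0 1' | head -2
python3 -m inch '0 0 0 0 0 0 1;0 0 0 0 0 0 1;0 0 0 0 0 0 1;0 0 0 0 0 0 1;0 0 0 0 0 0 1;0 0 0 0 0 0 1;0 0 0 0 0 0 1;0 0 0 0 0 0 1'
python3 - <<'E'
from h import *
plan([.619,-.1045,.125],-5,8)
for n in("side","wrist"):
    c=optics.capture(n);cv2.imwrite(f"pics/{n}5.png",c["img"])
a=cv2.resize(cv2.imread("pics/side5.png")[80:260,240:420],None,fx=2.2,fy=2.2,interpolation=2)
b=cv2.imread("pics/wrist5.png")[84:480,120:520];cv2.imwrite("pics/c5.png",np.hstack([a,b]))
E
```

```text
t: 14.55
tool_pos: [0.5732, 0.0934, 0.2178]
t: 15.22
tool_pos: [0.6182, -0.1091, 0.2172]
t: 15.88
tool_pos: [0.6185, -0.1045, 0.2175]
tcp_rot: [0.0, 0.738, 0.675, -0.0]
ft_force: [0.5, 0.7, -6.4]
grip_width: 0.0426
grasp_force: 81.9
t 15.88 pos [ 0.6185 -0.1045  0.2175] yaw -5.1 row: [0.    0.006 1.156] [-0.    0.   -0.01] x 8
```

View pics/c5.png

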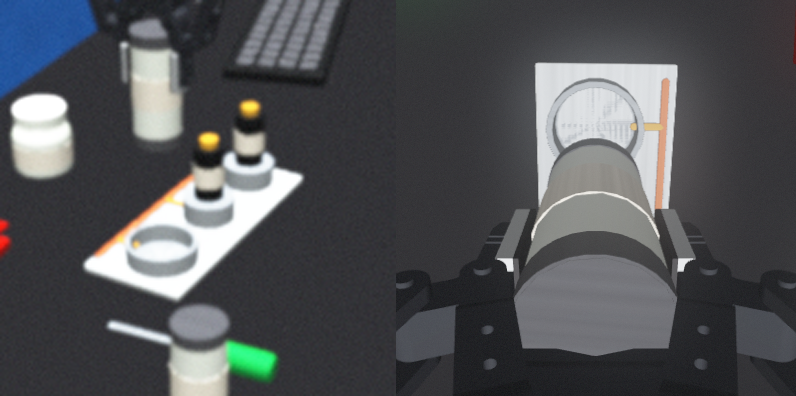

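Wrist crop: the cup rim spans x 545–643 with its top at y 79, and the cartridge is centred on it at x≈594. Side crop: the cartridge hangs upright and B stands. I'll fit the rim centre from these extremes.

```bash
python3 - <<'E'
from h import *
from scipy.optimize import least_squares
s=r.get_state();c=optics.capture("wrist");T=np.array(c["hand_eye"]);M=R.from_quat(s["tcp_rot"],scalar_first=True).as_matrix()
Rc=M@T[:3,:3];o=M@T[:3,3]+s["tool_pos"]
K=np.array([[c["fx"],0,c["cx"]],[0,c["fy"],c["cy"]],[0,0,1.]]);D=np.array(c["distortion"],float)
th=np.linspace(0,2*np.pi,361)
def ext(Rm,t,c,x,y,rad):
    q=cv2.projectPoints(np.c_[x+rad*np.cos(th),y+rad*np.sin(th),0*th+.03],cv2.Rodrigues(Rm)[0],t,K,D)[0][:,0];return np.array([q[:,0].min(),q[:,0].max(),q[:,1].min()])
ob=np.array([545-276,643-276,79+84.])
f=least_squares(lambda p:ext(Rc.T,-Rc.T@o,c,*p,.037)-ob,[.618,-.106],diff_step=1e-3);print("rim",f.x,f.fun)
# bottom edge of held cartridge: centre on image u
print("TCP",s["tool_pos"],"axis bottom col", cv2.projectPoints(np.array([[s["tool_pos"][0],s["tool_pos"][1],.138]]),cv2.Rodrigues(Rc.T)[0],-Rc.T@o,K,D)[0])
E
```

```text
rim [ 0.61680568 -0.10535491] [-0.98564295  0.9848516   0.06311009]
TCP [ 0.61849639 -0.10478168  0.21750428] axis bottom col [[[320.524747   263.25909653]]]
```

The wrist fit puts the rim at (0.617, −0.105), within 2 mm of the aim. Lowering slowly.

```bash
python3 -m inch '0 -0.15 0.5 0 0 0 1;0 0 1 0 0 0 1;0 0 1.4 0 0 0 1;0 0 1.4 0 0 0 1;0 0 1.4 0 0 0 1;0 0 1.4 0 0 0 1;0 0 1.4 0 0 0 1;0 0 1 0 0 0 1'
python3 -m inch '0 0 0.8 0 0 0 1;0 0 0.8 0 0 0 1;0 0 0.5 0 0 0 1;0 0 0.4 0 0 0 1;0 0 0.3 0 0 0 1;0 0 0.2 0 0 0 1;0 0 0 0 0 0 1;0 0 0 0 0 0 1'
```

```text
t: 16.7
tool_pos: [0.6158, -0.1046, 0.1196]
tcp_rot: [-0.001, 0.738, 0.675, -0.001]
ft_force: [-0.6, 0.4, -7.4]
grip_width: 0.043
grasp_force: 82.0
t: 17.37
tool_pos: [0.6173, -0.1047, 0.0928]
tcp_rot: [0.0, 0.738, 0.675, 0.0]
ft_force: [0.2, 0.4, -7.7]
grip_width: 0.0429
grasp_force: 82.0
```

```bash
python3 -m inch '0 0 0.1 0 0 0 1;0 0 0.1 0 0 0 1;0 0 0.1 0 0 0 1;0 0 0.1 0 0 0 1;0 0 0.05 0 0 0 1;0 0 0.05 0 0 0 1;0 0 0 0 0 0 1;0 0 0 0 0 0 1'|sed -n 2,4p
```

```text
tool_pos: [0.6169, -0.1047, 0.0877]
tcp_rot: [-0.0, 0.738, 0.675, -0.0]
ft_force: [-1.1, -0.9, -5.3]
```

```bash
python3 -m inch '0 0 0.05 0 0 0 1;0 0 0.05 0 0 0 1;0 0 0.05 0 0 0 1;0 0 0 0 0 0 1;0 0 0 0 0 0 1;0 0 0 0 0 0 1;0 0 0 0 0 0 1;0 0 0 0 0 0 1'|sed -n 2,4p
```

```text
tool_pos: [0.617, -0.1047, 0.0876]
tcp_rot: [0.0, 0.738, 0.675, -0.0]
ft_force: [-4.6, -0.0, 5.1]
```

Contact: the force has gone from −6.4 to +5 N, so it is resting on the floor. Release and retreat.

```bash
python3 -m inch '0 0 0 0 0 0 0.4;0 0 0 0 0 0 0.3;0 0 0 0 0 0 0.2;0 0 0 0 0 0 0;0 0 0 0 0 0 0;0 0 0 0 0 0 0;0 0 0 0 0 0 0;0 0 0 0 0 0 0' | tail -3
python3 -m inch '0 0 -1 0 0 0 0;0 0 -2 0 0 0 0;0 0 -3 0 0 0 0;0 0 -3 0 0 0 0;0 0 -3 0 0 0 0;0 0 -2 0 0 0 0;0 0 -1 0 0 0 0;0 0 0 0 0 0 0'|head -2
python3 -m inch '0 0 0 0 0 0 0;0 0 0 0 0 0 0;0 0 0 0 0 0 0;0 0 0 0 0 0 0;0 0 0 0 0 0 0;0 0 0 0 0 0 0;0 0 0 0 0 0 0;0 0 0 0 0 0 0'|head -2
python3 - <<'E'
from h import *
s=r.get_state();c=optics.capture("wrist");a=c["img"][84:480,120:520]
d=optics.capture("side")["img"];b=cv2.resize(d[100:300,220:420],(400,396),interpolation=2);cv2.imwrite("pics/f.png",np.hstack([b,a]))
g=cv2.medianBlur(cv2.cvtColor(c["img"],6),5)
h=cv2.HoughCircles(g[120:330,200:440],cv2.HOUGH_GRADIENT_ALT,1,30,param1=100,param2=.7,minRadius=30,maxRadius=55);print(h)
if h is not None: print(wray(c,*(h[0,0,:2]+[200,120]),.118,s))
E
```

```text
ft_force: [0.1, 0.0, 0.7]
grip_width: 0.0855
grasp_force: 0.0
t: 20.03
tool_pos: [0.6191, -0.1046, 0.2399]
t: 20.7
tool_pos: [0.617, -0.1046, 0.2358]
[[[119.      118.       37.96558]
  [121.      191.       33.02109]]]
[ 0.6162845 -0.1030749  0.118    ]
```

View pics/f.png

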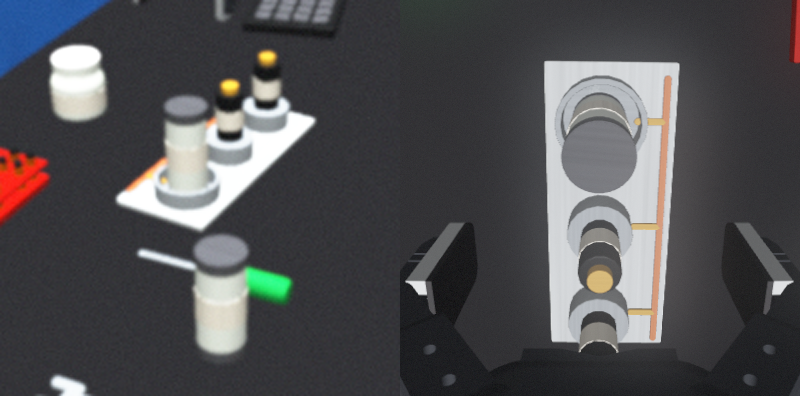

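The packed cartridge stands upright and centred in the cup (lid at (600,157) in the crop, about 2 mm from the cup axis). The empty one stands on the bench and the robot is clear.

```bash
python3 -c "from h import *
print(r.hand_in())"
```

```text
the job is handed in; nothing more can be done
None
```

The packed cartridge (6.4 N when lifted) stands upright in the free cup about 2 mm off its axis, the empty one (2.3 N) stands upright on the bench, and the job was handed in at about 21 s; no verdict came back.

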